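# Shut the water filter's deep valve with the T-key and flip the status leaf

## Robot

A 7-joint arm with a two-finger parallel gripper is mounted at the origin on a cart in front of the work surface, level with it; the furniture and walls round the work are solid. World frame = base frame: x ahead of the robot, y to its left, z up, the work surface at z = 0. Lengths are in mm, angles in rad, forces in N, time in s.
With the tool pointing down it reaches from about 400 to 875 mm from the base axis. Payload 6.5 kg.
Tool frame: the origin (TCP) lies where the fingers leave the gripper's body, on its centre line; the fingertips stand 64 mm ahead of it and the grasp point (between the pads) lies 45 mm ahead of it; z points along the fingers, y is the line along which they close (so a half turn about z gives the same grasp; the last joint's range is limited). The gripper opens to 88 mm and grips with 3 to 60 N. Pads are 18 mm wide; open, the fingers measure 123 mm over their backs; the gripper's body (75 mm by 187 mm) begins 45 mm behind the grasp point.
Start: joints at [-1.184, 0.536, -0.004, 1.538, 0.003, 1.067, -0.071], TCP at [284.358, 584.492, 302.716] pointing down, gripper open.
Joint ranges: [-2.7, 2.7], [-0.37, 2.16], [-1.27, 1.26], [0.24, 2.4], [-1.31, 4.45], [0.19, 1.91], [-2.76, 2.76]. Speed limits (rad/s): [2.39, 2.39, 3.14, 3.14, 3.14, 3.14, 3.14].

## Interface

Orientations are given as a unit quaternion [w, x, y, z].
In Python, from rig import r, eyes, workorder gives the robot as it stands.
- The arm moves only by the tool step_arm, never from a script. Its argument "steps" is a list of rows, each a list of 7 numbers: the shift along the world's x, y, z in cm, then the turn, a rotation vector about the world's x, y, z in degrees, then the opening, from 0 (shut) to 1 (fully open). A call has 1 to 5 rows; each row is the pose to reach, as a shift and turn from the pose commanded when the call began; what a row does not reach only later rows make up. A row lasts 1/10 s, in which the tool goes at most 50 mm and 8.59 degrees, less where a joint would pass 70% of its speed; a pose out of reach is approached as far as the arm can. A call with a gripper value outside its range is refused whole. The fingers move at their own pace and stop on an object; "grip_force" is the grip in N (left out, the last holds). Time passes only in rows, so rows that repeat a pose let the fingers close. It gives the time, the measured TCP pose, the force, the opening and the grip force at its end, in the units of the state.
- r.get_obs(): the state, without advancing time (a new reading comes with each control period).
- eyes.read_camera(name): name is "scene" or "top" or "wrist"; returns the picture (420x560x3 uint8, blue, green, red); there is no depth.
- eyes.calibration(name): a dict with "fx", "fy", "cx", "cy" (pixels), "k1" (the pictures are not rectified: a ray, as slopes to the right and down, at radius r is drawn at 1 + k1 r^2 times it, then the intrinsics apply), "cam_to_world" (4x4, takes a point from camera to world coordinates). Camera axes: x right, y up, looking along -z (the intrinsics and any distortion apply to the point x, -y, -z); pixel columns grow to the right and rows downward; lengths in mm; the calibration is good to about 2 mm. A picture is of the moment at which its call begins: read the wrist's pose just before it. calibration takes no time and is no camera call; for the wrist camera it gives the pose at the moment of the call.
- workorder.sign_off(): hands the job in; it is judged then, once.
Trained networks look in the newest picture that a camera, given by its name, has taken for a name from the list of things; names that differ only in an ending like _2 or _b are one class to them, and where a whole thing is asked for, a point or a joint stands for the part that bears it (a point fixed in the world has none). Each returns a list of dicts, best first, with "score" (0 to 1); they miss things now and then, are a little off and sometimes report something else, mostly with a low value. They report only what shows in the picture. A call takes as long as a camera call.
- eyes.trace(camera, name): "mask" (420x560 bool, what is visible of it).
- eyes.tip_of(camera, name): "location" ([x, y, z] in mm, in the coordinates of the camera as it stood for that picture, good to about 4 mm: a listed point, or the origin of a listed thing).
The state is a dict: "t": time; "q": joint angles; "qvel": joint speeds; "joint_efforts": joint torques, N m; "tool_pos": TCP position; "orientation": TCP orientation; "wrist_force": force on the tool from outside, world axes, zero at the start; "ft_torque": the same for the moment, N m; "finger_gap": finger opening in mm; "grasp_force": force on a finger pad.
Only numpy, scipy, OpenCV 4.12 (cv2) and the standard library are available. Lean on these libraries where they do the work, as an engineer would, in place of code of your own. Each camera call takes 0.05 s, during which the arm holds its last target. There are 200 camera calls.

## Task

Shut off the water filter: take the T-key from its fork, lower it down the shaft in the top of the filter until its socket sits well down over the square stem, and turn it clockwise (seen from above) to the stop at the red mark. Then lift the key out and hang it back on the two prongs of its fork by its crossbar, upright and let go. After that turn the ring-bound status leaf right over so that it lies flat with its red face up; leave the lemon, the salt shaker and the tin where they are.

Things in the scene. Friction and masses are not known exactly. Their poses are not given: they have to be found in the camera images.
- filter_unit: white water filter, fixed: block 112 (x) x 122 (y) mm, top 132 mm above the worktop, vertical round shaft of 46 mm diameter in its top. Two blue-capped cartridges (130 mm high) stand at its +x side, to x = +158 mm; pipe stubs reach y = +-85 mm. Origin: on the shaft's axis at worktop height. On its top: green dot (open) at -x of the mouth, red dot (shut) 1.2 rad clockwise of it
- stem_top (a point): centre of the top of the square brass stem, on the shaft's axis, 49 mm above the worktop, 83 mm below the shaft's mouth. The stem is 14 mm square, 25 mm tall above the shaft's floor; its top 6 mm taper to 8.5 mm. The axes turn with the stem: x and y normal to its flat sides, z up
- valve (a joint): turn of the stem, rad: 0 open, grows clockwise seen from above, 1.2 shut, at a hard stop. Starts at 0 to 0.3; friction 0.08 N m, stays where left. At 0 the stem's axes are parallel to the filter's. A thin ring round the mouth with a black pointer turns with the stem: it points at the green dot at 0, at the red dot at 1.2
- tkey: loose T-key, about 0.24 kg, 150 mm long, hanging upright in the fork at the start. Origin: centre of the open lower end of its socket; z up the 12 mm rod; red crossbar along y. Socket: 26.5 mm square outside, 16.5 mm square inside, 28 mm deep, sides parallel to x and y: on the stem it has 1.2 mm of room all round and 0.2 rad of turning play
- tkey_bar (a point): centre of the T-key's red crossbar: a bar of 16 (x) by 110 (y) by 16 (z) mm, 142 mm above the key's origin. Pinch it across x, at its middle.
- key_fork: fixed fork stand with a wooden foot 150 x 110 mm. Two level steel prongs, 8 mm wide, run along x at y = -36 and +36 mm, from a post and crosspiece at x = +71 to +85 mm to the open end at x = -50 mm, where each has a lip 6 mm high. Origin: at worktop height under the middle of the seat; z up
- fork_seat (a point): middle of the seat, between the prongs, level with their upper face, 155 mm above the worktop. The key hangs here with the underside of its crossbar on both prongs, the crossbar along y and the rod between the prongs; axes as key_fork.
- status_stand: fixed stand of the status card: grey foot 80 (x) by 200 (y) mm and a black ridge 34 mm wide (x), 190 mm long (y), 66 mm high. Origin: at worktop height under the rings' line; z up.
- leaf_hinge (a point): middle of the line that the leaf turns about, parallel to the stand's x, 72 mm above the worktop; two small steel rings stand round it (20 mm apart). Axes as status_stand.
- status_leaf (a joint): turn of the leaf, rad: at 0 it lies level on the stand's +y side with its green face up; it rises over the rings and at 3.14 lies level on the -y side with its red face up, at a stop. Starts between 0 and 0.25. Friction about 0.03 N m: it stays where it is left.
- leaf_grip (a point): point in the leaf's middle, 70 mm from the hinge line. The leaf is a stiff plate 56 mm wide (along the hinge line), 5 mm thick, 6 to 92 mm from the hinge line; it overhangs the black ridge by 11 mm on each side, so it can be pinched across its width by its two edges. Axes turn with the leaf: y points away from the hinge
- lemon: yellow lemon, 83x58x58 mm, loose; origin at its underside; to be left alone
- salt_shaker: glass salt shaker, 44x44x90 mm, loose; origin at its underside; to be left alone
- tuna_tin: low round tin, 86x86x40 mm, loose; origin at its underside; to be left alone

How it is judged:
By the outcome, as a careful person would: the job done as asked, in the order asked, and still so for the second after the job is handed in, with the robot touching nothing.
It also fails if it takes over 72 s, if anything falls off the work surface, if the arm or the gripper's body presses on something with over 40 N, if the wrist force passes 120 N, or if a joint passes its speed limit or range.

## Working session

There is one attempt and no reset: what is moved stays moved. The work goes in short steps, Python scripts to look and compute and a tool call to move; the robot and the scene stay as the last step left them, time stands still between calls to the robot, and variables do not carry over. Pictures are saved under pics/ and viewed, at most 10 in all, crops included, and the job is handed in when it is done.

Besides the shell and the picture viewer there is one more tool, called after "Emit:" as name(argument=value, ...) on one line, values as JSON. step_arm: Moves the arm, as the interface text tells. Its arguments: {"type":"object","properties":{"steps":{"type":"array","items":{"type":"array","items":{"type":"number"}}},"grip_force":{"type":"number"}},"required":["steps"]}

```bash
ls; mkdir -p pics; cat > h.py <<'E'
import numpy as np, cv2
from rig import r, eyes, workorder
from scipy.spatial.transform import Rotation as R
def T(c): return np.array(eyes.calibration(c)["cam_to_world"])
def loc(c,n,k=2):
    M=T(c); out=[]
    for d in eyes.tip_of(c,n)[:k]:
        out.append((round(d["score"],2),np.round((M@np.r_[d["location"],1])[:3],1)))
    return out
def ray(c,u,v):
    k=eyes.calibration(c); M=np.array(k["cam_to_world"])
    d=np.array([(u-k["cx"])/k["fx"],(v-k["cy"])/k["fy"]]); p=d.copy()
    for _ in range(20): p=d/(1+k["k1"]*(p@p))
    return M[:3,3], M[:3,:3]@np.array([p[0],-p[1],-1])
def atz(c,u,v,z):
    o,d=ray(c,u,v); return (o+d*(z-o[2])/d[2])
def proj(c,P):
    k=eyes.calibration(c); q=np.linalg.inv(np.array(k["cam_to_world"]))@np.r_[P,1]
    p=np.array([q[0]/-q[2],-q[1]/-q[2]]); p=p*(1+k["k1"]*(p@p))
    return np.array([k["fx"]*p[0]+k["cx"],k["fy"]*p[1]+k["cy"]])
E
python3 - <<'E'
from h import *
ims=[]
for c in ["scene","top"]:
    ims.append(eyes.read_camera(c)); 
    for n in ["filter_unit","stem_top","tkey","tkey_bar","key_fork","fork_seat","status_stand","leaf_hinge","leaf_grip","lemon","salt_shaker","tuna_tin"]:
        print(c,n,loc(c,n))
    cv2.imwrite(f"pics/{c}0.png",ims[-1])
o=r.get_obs(); print(o["t"],o["tool_pos"],o["orientation"],o["finger_gap"])
E
```

```text
pics
scene filter_unit [(0.68, array([557.3,  31.6,  72. ])), (0.58, array([5.196e+02, 3.109e+02, 4.000e-01]))]
scene stem_top []
scene tkey [(0.23, array([519.4, 310.8,   1.8]))]
scene tkey_bar []
scene key_fork []
scene fork_seat [(0.37, array([555.7,  98.3,  78. ]))]
scene status_stand [(0.64, array([554.1,  32.8,  -2.4]))]
scene leaf_hinge [(0.96, array([556.5,  31. ,  73.8]))]
scene leaf_grip [(0.83, array([556. ,  94.5,  80.1]))]
scene lemon [(0.66, array([782.6,  37.5,  -4.9]))]
scene salt_shaker [(0.66, array([ 731.7, -123.4,   -1.4]))]
scene tuna_tin []
top filter_unit [(0.98, array([517.8, 306.9,  -1.8]))]
top stem_top [(0.75, array([515.1, 309.8,  46.4]))]
top tkey [(0.68, array([ 529.1, -248.7,   21. ]))]
top tkey_bar [(0.74, array([ 523.8, -248.5,  157.6]))]
top key_fork [(0.83, array([ 529.7, -247.1,   -1.6]))]
top fork_seat [(0.73, array([ 524.4, -246.4,  154.5]))]
top status_stand [(0.79, array([552.1,  35.9,  -3. ]))]
top leaf_hinge [(0.62, array([554.4,  27.9,  69. ]))]
top leaf_grip [(0.66, array([554.4,  96.6,  81.8]))]
top lemon [(0.78, array([ 7.859e+02,  3.410e+01, -2.000e-01])), (0.62, array([ 7.016e+02,  2.064e+02, -7.000e-01]))]
top salt_shaker [(0.75, array([ 734. , -124.8,   -1.3]))]
top tuna_tin [(0.91, array([701.8, 207.6,  -2.8])), (0.49, array([555.1,  32.8,  -1.9]))]
1.3 [284.37345127 584.47248545 302.70848791] [ 1.84736548e-05  2.24469745e-01  9.74481058e-01 -2.22246964e-05] 88.12886373713476
```

View pics/top0.png

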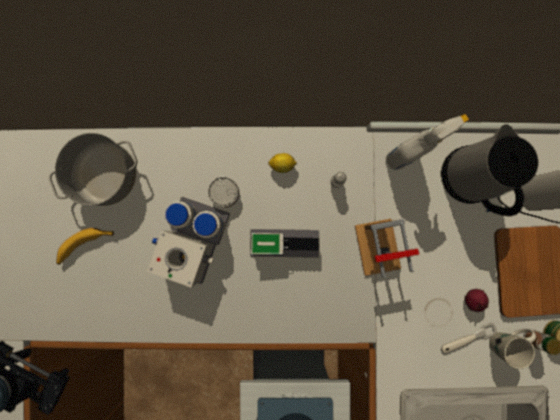

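View pics/scene0.png

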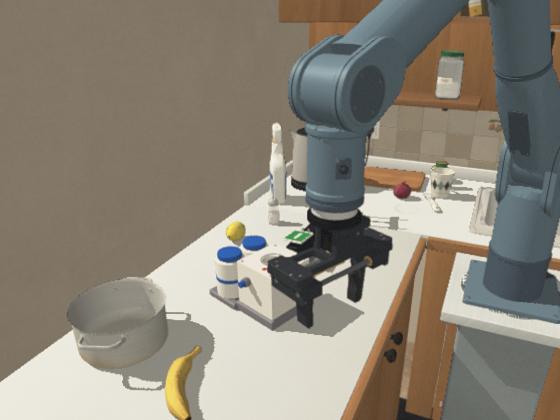

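The top view shows the fork at pixel (390,247) with the red bar at (398,255). The leaf, green face up, is at (267,243), and the filter mouth is at (175,257) with the unit rotated. In the scene view, the same objects are partly hidden behind the gripper.

```bash
python3 - <<'E'
from h import *
o=r.get_obs(); w,x,y,z=o["orientation"]; Rt=R.from_quat([x,y,z,w]).as_matrix()
M=T("wrist"); print("cam in tool",Rt.T@(M[:3,3]-o["tool_pos"]),"\n",np.round(Rt.T@M[:3,:3],3)); k=eyes.calibration("wrist");print(k["fx"],k["cx"],k["cy"])
print("tool y",Rt[:,1])
im=cv2.imread("pics/top0.png").astype(int);b,g,rr=im[...,0],im[...,1],im[...,2]
m=(rr>120)&(g<60)&(b<60); m[:, :370]=0; m[:,430:]=0;m[:240]=0;m[270:]=0
v,u=np.nonzero(m);print(len(u),u.min(),u.max())
P=np.array([atz("top",a,c,171) for a,c in zip(u,v)])[:,:2]
c=P.mean(0);l,V=np.linalg.eigh(np.cov((P-c).T));print("bar",c,V[:,1],np.degrees(np.arctan2(V[1,1],V[0,1])))
m=(b>120)&(rr<80)&(g<120);m[:,:160]=0;m[:,225:]=0
n,L,s,ce=cv2.connectedComponentsWithStats(m.astype(np.uint8))
for i in range(1,n):
  if s[i,4]>50: print("cap",s[i,4],atz("top",*ce[i],130))
print("leaf corners/green")
m=(g>100)&(rr<80)&(b<110);m[:,:240]=0;m[:,300:]=0
v,u=np.nonzero(m);P=np.array([atz("top",a,c,80) for a,c in zip(u,v)])[:,:2].astype(np.float32);print(cv2.minAreaRect(P))
E
```

```text
cam in tool [ 72.50840897   0.23698532 -81.29406826] 
 [[-0.     0.96   0.28 ]
 [ 1.     0.001 -0.   ]
 [-0.     0.28  -0.96 ]]
298.39977366624316 279.20037422865823 204.5867794948277
tool y [ 4.37483030e-01  8.99226666e-01 -3.50215383e-05]
246 376 417
bar [ 528.12808122 -245.83648456] [-0.16917703  0.98558568] 99.73997305094107
leaf corners/green
((554.3858642578125, 82.65251922607422), (70.5198745727539, 51.35536575317383), 89.908447265625)
```

Emit:
step_arm(steps=[[4, -3, 0, 0, 0, 0, 1], [8, -7, 0, 0, 0, 0, 1], [11.5, -10.5, 0, 0, 0, 0, 1], [15, -14, 0, 0, 0, 0, 1], [18.5, -17.5, 0, 0, 0, 0, 1]])

```text
t: 1.8
tool_pos: [467.0, 411.5, 302.9]
orientation: [0.0, 0.224, 0.974, 0.0]
wrist_force: [0.5, 0.2, 0.8]
finger_gap: 88.2
grasp_force: 0.0
```

Emit:
step_arm(steps=[[3.3, -3.5, 0, 0, 0, 0, 1], [7, -7, 0, 0, 0, 0, 1], [9.5, -11, 0, 0, 0, 0, 1], [11, -13.2, 0, 0, 0, 0, 1], [11, -13.2, 0, 0, 0, 0, 1]])

```text
t: 2.3
tool_pos: [578.9, 275.4, 302.8]
orientation: [0.001, 0.228, 0.974, -0.001]
wrist_force: [0.1, -0.9, 0.0]
finger_gap: 87.9
grasp_force: 0.0
```

```bash
cat >> h.py <<'E'
def st():
    o=r.get_obs(); w,x,y,z=o["orientation"]; Rt=R.from_quat([x,y,z,w]).as_matrix()
    print("t",round(o["t"],2),"pos",np.round(o["tool_pos"],1),"toolY ang",round(np.degrees(np.arctan2(Rt[1,1],Rt[0,1])),2),"zax",np.round(Rt[:,2],3),"F",np.round(o["wrist_force"],1),"M",np.round(o["ft_torque"],2),"gap",round(o["finger_gap"],1),"gf",round(o["grasp_force"],1),"q",np.round(o["q"],2))
E
python3 - <<'E'
from h import *
st()
im=eyes.read_camera("wrist");cv2.imwrite("pics/w1.png",im)
for n in ["filter_unit","stem_top"]: print(n,loc("wrist",n))
E
```

```text
t 2.3 pos [578.9 275.4 302.8] toolY ang 63.6 zax [ 0.002 -0.003 -1.   ] F [ 0.1 -0.9  0. ] M [ 0.02 -0.06  0.06] gap 87.9 gf 0.0 q [-0.57  0.52  0.08  1.57 -0.04  1.05  0.63]
filter_unit [(0.68, array([516. , 318.9,   2.8]))]
stem_top [(0.98, array([516.9, 318.4,  52.1]))]
```

View pics/w1.png

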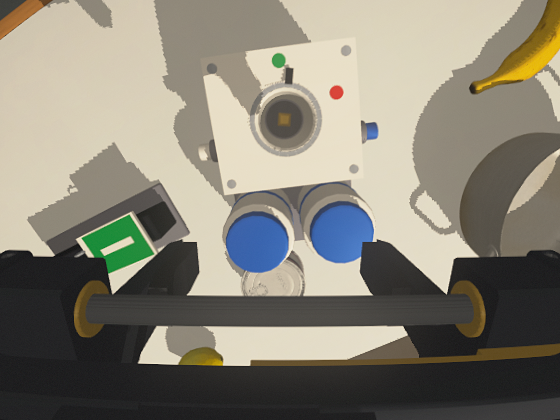

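The wrist picture shows the shaft mouth at (286,118) and the brass stem inside it at about (284,119). The green dot is at (279,60), the red dot at (337,92) and the pointer at (289,75), so the valve is slightly off open.

```bash
python3 - <<'E'
from h import *
st()
im=eyes.read_camera("wrist")
for n in ["filter_unit","stem_top"]: print(n,loc("wrist",n))
x=im.astype(int);b,g,rr=x[...,0],x[...,1],x[...,2]
sub=np.zeros(b.shape,bool);sub[30:210,200:380]=1
def cent(m,z,nm):
    n,L,s,c=cv2.connectedComponentsWithStats((m&sub).astype(np.uint8)); i=1+np.argmax(s[1:,4]); p=atz("wrist",*c[i],z); print(nm,s[i,4],c[i],p); return p
G=cent((g>rr+50)&(g>b+30),132,"green"); Rd=cent((rr>g+80)&(rr>b+80),132,"red")
pm=(x.max(2)<70);pm[90:]=0; P=cent(pm,132,"pointer")
# corners screws
cs=[(211,69),(346,50),(354,169),(231,184)]
W=[atz("wrist",u,v,132)[:2] for u,v in cs]; print(np.round(W,1), np.mean(W,0))
# mouth ring: ellipse fit on dark interior
dm=((x.max(2)<125)&sub).astype(np.uint8)*255
dm[:88]=0
n,L,s,c=cv2.connectedComponentsWithStats(dm);print([ (s[i,4],c[i].round(1),atz("wrist",*c[i],132).round(1)) for i in range(1,n) if s[i,4]>300])
C=atz("wrist",286.3,119,132); print("C",C)
for nm,p in(("g",G),("r",Rd),("p",P)): d=p-C;print(nm,np.degrees(np.arctan2(d[1],d[0])),np.hypot(d[0],d[1]))
cv2.imwrite("pics/w2.png",cv2.resize(im[85:155,250:325],None,fx=8,fy=8,interpolation=cv2.INTER_CUBIC))
st()
E
```

```text
t 2.45 pos [575.1 282.3 302.6] toolY ang 64.13 zax [-0.001  0.001 -1.   ] F [-0.3  1.  -0.1] M [0.06 0.03 0.02] gap 87.8 gf 0.0 q [-0.58  0.52  0.08  1.57 -0.05  1.05  0.63]
filter_unit [(0.64, array([518.4, 315. ,   0.8]))]
stem_top [(0.69, array([518.9, 314.5,  49.5]))]
green 146 [272.91780822  70.14383562] [474.36311804 326.40258191 132.        ]
red 151 [330.16556291 102.35761589] [516.28274688 357.31212603 132.        ]
pointer 9 [285.66666667  81.33333333] [486.28877626 331.82536875 132.        ]
[[452.  282.9]
 [485.5 384.3]
 [575.1 354.2]
 [540.9 253.5]] [513.36464817 318.73169535]
[(np.int32(1759), array([280.6, 125.7]), array([515.6, 313.3, 132. ])), (np.int32(604), array([290. , 201.8]), array([577.5, 292.5, 132. ]))]
C [512.76830992 319.75703192 132.        ]
g 170.18287565012517 38.975916891864415
r 84.65378326313807 37.719177624042985
p 155.49835507086695 29.100007844249404
t 2.6 pos [574.8 282.9 302.7] toolY ang 64.22 zax [-0.     0.001 -1.   ] F [-0.3 -0.1  1. ] M [ 0.01 -0.    0.05] gap 88.1 gf 0.0 q [-0.58  0.52  0.08  1.57 -0.05  1.05  0.63]
```

View pics/w2.png

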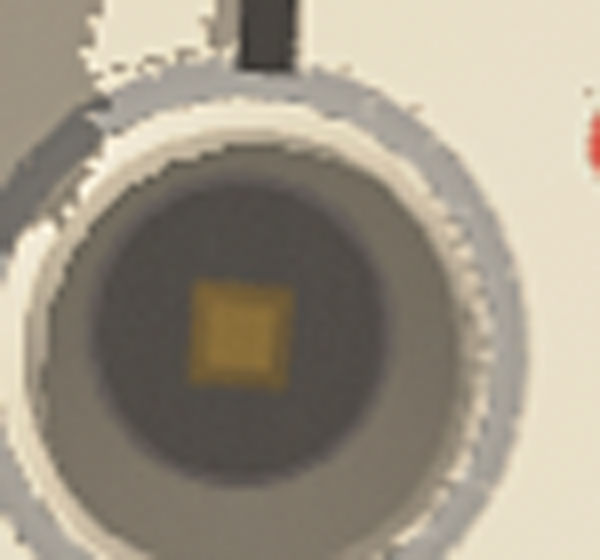

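The crop shows the stem top centred at full-image pixel (279.8,127) and the mouth circle centred at about (281.5,129). The stem is square and sits roughly axis-aligned in the picture.

```bash
python3 - <<'E'
from h import *
st()
M=atz("wrist",281.5,129,132);S=atz("wrist",279.75,127,49);print("mouth",M,"stem",S)
G=np.array([474.4,326.4]);Rd=np.array([516.3,357.3])
for C in (M[:2],S[:2],(M[:2]+S[:2])/2):
  for p in(G,Rd,atz("wrist",283.5,87,132)[:2],atz("wrist",282.6,77,132)[:2]): d=p-C;print(round(np.degrees(np.arctan2(d[1],d[0])),1),np.hypot(*d).round(1))
# stem base square edges, corners in crop -> z of taper start 43
for z,cs in((43,[(192,280),(296,287),(290,391),(188,384)]),):
  W=np.array([atz("wrist",250+u/8,85+v/8,z)[:2] for u,v in cs]);print(W.round(1),W.mean(0))
  for i in range(4):
    d=W[(i+1)%4]-W[i];print(np.degrees(np.arctan2(d[1],d[0])).round(1),np.hypot(*d).round(1))
E
```

```text
t 2.6 pos [574.8 282.9 302.7] toolY ang 64.22 zax [-0.     0.001 -1.   ] F [-0.3 -0.1  1. ] M [ 0.01 -0.    0.05] gap 88.1 gf 0.0 q [-0.58  0.52  0.08  1.57 -0.05  1.05  0.63]
mouth [518.25830729 312.76815806 132.        ] stem [518.33981543 311.37811872  49.        ]
162.7 45.9
92.5 44.6
151.5 32.8
153.1 40.3
161.1 46.4
92.5 46.0
149.5 33.6
151.4 41.1
161.9 46.2
92.5 45.3
150.5 33.2
152.2 40.7
[[508.9 308.9]
 [516.  321.4]
 [528.4 314.6]
 [521.3 302.2]] [518.67508084 311.77497762]
60.5 14.4
-28.8 14.1
-119.7 14.3
151.7 14.1
```

Emit:
step_arm(steps=[[-0.5, -4.5, 1, 0, 0, -5, 1], [-1, -9, 2, 0, 0, -10, 1], [-1.5, -13.5, 3, 0, 0, -15, 1], [-2, -18, 3, 0, 0, -20, 1], [-2.5, -22.5, 3, 0, 0, -25, 0.7]])

```text
t: 3.1
tool_pos: [550.3, 55.6, 333.3]
orientation: [0.0, 0.431, 0.902, 0.001]
wrist_force: [0.6, -0.5, 0.5]
finger_gap: 82.2
grasp_force: 0.0
```

Emit:
step_arm(steps=[[-0.5, -4.5, 0, 0, 0, -5, 0.6], [-1, -9, 0, 0, 0, -10, 0.6], [-1.5, -13.5, 0, 0, 0, -15, 0.6], [-2, -18, 0, 0, 0, -20, 0.6], [-2.3, -22.5, 0, 0, 0, -25, 0.6]])

```text
t: 3.6
tool_pos: [527.6, -169.4, 333.0]
orientation: [0.0, 0.616, 0.788, 0.0]
wrist_force: [1.4, -0.1, 0.3]
finger_gap: 53.2
grasp_force: 0.0
```

Emit:
step_arm(steps=[[0, -4, 0, 0, 0, -4.5, 0.6], [0, -8, 0, 0, 0, -4.5, 0.6], [0, -8, 0, 0, 0, -4.5, 0.6], [0, -8, 0, 0, 0, -4.5, 0.6], [0, -8, 0, 0, 0, -4.5, 0.6]])

```text
t: 4.1
tool_pos: [528.4, -246.9, 332.5]
orientation: [-0.0, 0.645, 0.764, 0.0]
wrist_force: [0.3, 0.6, -1.0]
finger_gap: 52.7
grasp_force: 0.0
```

```bash
python3 - <<'E'
from h import *
st()
im=eyes.read_camera("wrist");cv2.imwrite("pics/w3.png",im)
for n in ["key_fork","fork_seat","tkey","tkey_bar"]: print(n,loc("wrist",n))
x=im.astype(int);b,g,rr=x[...,0],x[...,1],x[...,2]
m=((rr>110)&(g<60)&(b<60))
n,L,s,c=cv2.connectedComponentsWithStats(m.astype(np.uint8)); i=1+np.argmax(s[1:,4]);print(s[i],c[i])
v,u=np.nonzero(L==i);P=np.array([atz("wrist",a,c_,171)[:2] for a,c_ in zip(u,v)]).astype(np.float32);print(cv2.minAreaRect(P))
st()
E
```

```text
t 4.1 pos [ 528.4 -246.9  332.5] toolY ang 9.72 zax [-0.     0.001 -1.   ] F [ 0.3  0.6 -1. ] M [-0.05  0.07 -0.  ] gap 52.7 gf 0.0 q [ 0.03  0.41  0.44  1.71 -0.2   1.06  0.7 ]
key_fork [(0.95, array([ 530.6, -243. ,   -2. ]))]
fork_seat [(0.74, array([ 525.5, -241.3,  153.8]))]
tkey [(0.76, array([ 527.6, -249.5,   18.6]))]
tkey_bar []
[ 269  142   20  123 2133] [278.43788092 201.4556962 ]
((527.5276489257812, -247.97235107421875), (15.686601638793945, 108.15602111816406), 9.72606086730957)
t 4.35 pos [ 528.1 -247.9  332.8] toolY ang 9.66 zax [ 0.  0. -1.] F [-0.   0.  -0.8] M [-0.02  0.03 -0.05] gap 52.8 gf 0.0 q [ 0.03  0.41  0.44  1.71 -0.2   1.06  0.7 ]
```

View pics/w3.png

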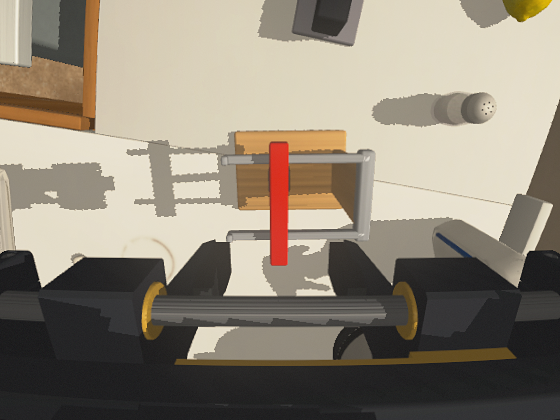

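The bar shows at (279,203), between the fingers and square to them. Its measured length of 108 mm agrees with the given size, so I'm descending to grip it.

Emit:
step_arm(steps=[[0, 0, -3.5, 0, 0, 0, 0.6], [0, 0, -7, 0, 0, 0, 0.6], [0, 0, -10, 0, 0, 0, 0.6], [0, 0, -12, 0, 0, 0, 0.6], [0, 0, -12.5, 0, 0, 0, 0.6]])

```text
t: 4.85
tool_pos: [526.7, -247.8, 205.5]
orientation: [-0.002, 0.645, 0.764, -0.001]
wrist_force: [-0.4, 0.3, 0.5]
finger_gap: 52.6
grasp_force: 0.0
```

Emit:
step_arm(steps=[[0, 0, 0, 0, 0, 0, 0.6], [0, 0, 0, 0, 0, 0, 0], [0, 0, 0, 0, 0, 0, 0], [0, 0, 0, 0, 0, 0, 0], [0, 0, 0, 0, 0, 0, 0]], grip_force=45)

```text
t: 5.35
tool_pos: [528.1, -249.0, 208.3]
orientation: [0.001, 0.646, 0.764, 0.0]
wrist_force: [-0.5, -0.1, 0.2]
finger_gap: 22.9
grasp_force: 0.0
```

Emit:
step_arm(steps=[[0, 0, 0, 0, 0, 0, 0], [0, 0, 0, 0, 0, 0, 0], [0, 0, 1, 0, 0, 0, 0], [0, 0, 2, 0, 0, 0, 0], [0, 0, 3, 0, 0, 0, 0]])

```text
t: 5.85
tool_pos: [527.7, -249.0, 238.6]
orientation: [0.0, 0.646, 0.764, -0.0]
wrist_force: [0.2, -0.8, -2.3]
finger_gap: 15.2
grasp_force: 45.0
```

Emit:
step_arm(steps=[[0, 0, 3, 0, 0, 0, 0], [0, 0, 6, 0, 0, 0, 0], [0, 0, 9, 0, 0, 0, 0], [0, 1, 12, 0, 0, 0, 0], [0, 4, 12.5, 0, 0, 0, 0]])

```text
t: 6.35
tool_pos: [528.3, -212.6, 367.5]
orientation: [0.004, 0.648, 0.762, 0.001]
wrist_force: [1.3, -0.1, -2.7]
finger_gap: 15.0
grasp_force: 45.0
```

Emit:
step_arm(steps=[[0, 4, 0, 0, 0, 5, 0], [0, 8, 0, 0, 0, 10, 0], [0, 12, 0, 0, 0, 15, 0], [0, 16, 0, 0, 0, 20, 0], [0, 20, 0, 0, 0, 25, 0]])

```text
t: 6.85
tool_pos: [527.4, -7.6, 363.6]
orientation: [0.0, 0.464, 0.886, 0.0]
wrist_force: [0.5, 0.0, -1.8]
finger_gap: 14.8
grasp_force: 45.0
```

Emit:
step_arm(steps=[[0, 4.5, 0, 0, 0, 5, 0], [0, 9, 0, 0, 0, 10, 0], [0, 13, 0, 0, 0, 15, 0], [0, 17, 0, 0, 0, 20, 0], [0, 21, 0, 0, 0, 25, 0]])

```text
t: 7.35
tool_pos: [527.5, 202.4, 363.6]
orientation: [0.0, 0.261, 0.965, 0.0]
wrist_force: [0.0, -0.4, -1.9]
finger_gap: 15.2
grasp_force: 45.0
```

Emit:
step_arm(steps=[[-0.5, 4.5, 0, 0, 0, 1.8, 0], [-0.9, 8, 0, 0, 0, 1.8, 0], [-0.9, 10, 0, 0, 0, 1.8, 0], [-0.9, 11, 0, 0, 0, 1.8, 0], [-0.9, 11, 0, 0, 0, 1.8, 0]])

```text
t: 7.85
tool_pos: [519.1, 311.0, 362.8]
orientation: [0.0, 0.247, 0.969, -0.0]
wrist_force: [-0.2, -0.3, -3.0]
finger_gap: 15.5
grasp_force: 45.0
```

```bash
python3 - <<'E'
from h import *
st()
eyes.read_camera("top"); print(loc("top","tkey"),loc("top","tkey_bar"))
im=eyes.read_camera("wrist");cv2.imwrite("pics/w4.png",im)
for n in ["filter_unit","stem_top","tkey","tkey_bar"]: print(n,loc("wrist",n))
st()
E
```

```text
t 7.85 pos [519.1 311.  362.8] toolY ang 61.37 zax [ 0.    -0.001 -1.   ] F [-0.2 -0.3 -3. ] M [-0.06 -0.06 -0.04] gap 15.5 gf 45.0 q [-0.66  0.4   0.07  1.6  -0.03  1.14  0.48]
[(0.84, array([519.8, 310.7, 179.2])), (0.66, array([ 527.3, -247.2,    3.3]))] [(0.55, array([517.1, 311.8, 314.5]))]
filter_unit [(0.86, array([519.5, 315. ,  -4.1]))]
stem_top []
tkey []
tkey_bar [(0.68, array([517.9, 313. , 319.2]))]
t 8.25 pos [519.1 310.2 362.8] toolY ang 61.28 zax [ 0. -0. -1.] F [-0.1  1.  -2.2] M [-0.03 -0.06 -0.04] gap 15.4 gf 45.0 q [-0.66  0.4   0.07  1.6  -0.03  1.14  0.48]
```

View pics/w4.png

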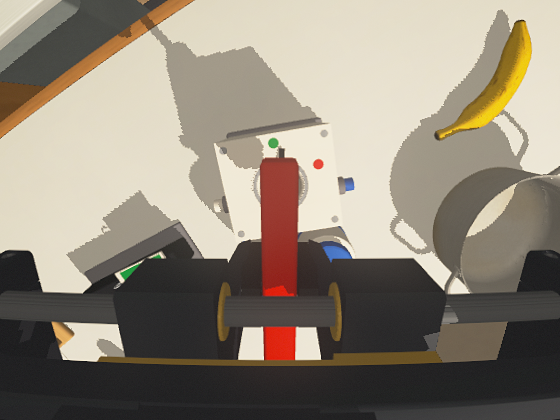

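The key hangs straight below the gripper. The red bar is at (280,230), and the mouth, pointer and both dots sit symmetrically beyond it, so I'm lowering it with a 1 mm correction.

Emit:
step_arm(steps=[[0, 0.1, -2.5, 0, 0, 0, 0], [0, 0.1, -5, 0, 0, 0, 0], [0, 0.1, -7.5, 0, 0, 0, 0], [0, 0.1, -9.5, 0, 0, 0, 0], [0, 0.1, -11, 0, 0, 0, 0]])

```text
t: 8.75
tool_pos: [518.5, 311.5, 251.4]
orientation: [-0.0, 0.248, 0.969, -0.001]
wrist_force: [-0.5, 0.9, -1.9]
finger_gap: 15.1
grasp_force: 45.0
```

Emit:
step_arm(steps=[[0, 0, -0.5, 0, 0, 0, 0], [0, 0, -1, 0, 0, 0, 0], [0, 0, -1.5, 0, 0, 0, 0], [0, 0, -2, 0, 0, 0, 0], [0, 0, -2, 0, 0, 0, 0]])

```text
t: 9.25
tool_pos: [518.6, 312.0, 232.4]
orientation: [-0.0, 0.247, 0.969, -0.0]
wrist_force: [-0.0, -0.4, -2.8]
finger_gap: 15.4
grasp_force: 45.0
```

```bash
python3 -c "
from h import *
st()"
```

```text
t 9.25 pos [518.6 312.  232.4] toolY ang 61.36 zax [-0. -0. -1.] F [-0.  -0.4 -2.8] M [-0.03  0.    0.04] gap 15.4 gf 45.0 q [-0.65  0.54  0.05  1.72 -0.04  0.88  0.48]
```

Emit:
step_arm(steps=[[0, 0, -0.4, 0, 0, 0, 0], [0, 0, -0.8, 0, 0, 0, 0], [0, 0, -1.2, 0, 0, 0, 0], [0, 0, -1.5, 0, 0, 0, 0], [0, 0, -1.5, 0, 0, 0, 0]])

```text
t: 9.75
tool_pos: [518.5, 312.0, 217.1]
orientation: [-0.0, 0.247, 0.969, -0.0]
wrist_force: [-0.8, 0.1, -2.1]
finger_gap: 15.5
grasp_force: 45.0
```

Emit:
step_arm(steps=[[0, 0, -0.1, 0, 0, 0, 0], [0, 0, -0.2, 0, 0, 0, 0], [0, 0, -0.3, 0, 0, 0, 0], [0, 0, -0.3, 0, 0, 0, 0]])

```text
t: 10.15
tool_pos: [518.7, 312.0, 214.6]
orientation: [-0.0, 0.247, 0.969, -0.0]
wrist_force: [-0.3, -0.3, -2.7]
finger_gap: 15.2
grasp_force: 45.0
```

```bash
python3 -c "
from h import *
st()"
```

```text
t 10.15 pos [518.7 312.  214.6] toolY ang 61.36 zax [-0. -0. -1.] F [-0.3 -0.3 -2.7] M [-0.16  0.08  0.06] gap 15.2 gf 45.0 q [-0.65  0.56  0.05  1.73 -0.04  0.84  0.49]
```

Emit:
step_arm(steps=[[0, 0, 0, 0, 0, -6, 0], [0, 0, 0, 0, 0, -12, 0], [0, 0, 0, 0, 0, -18, 0], [0, 0, 0, 0, 0, -24, 0], [0, 0, 0, 0, 0, -30, 0]])

```text
t: 10.65
tool_pos: [518.7, 311.8, 214.7]
orientation: [0.0, 0.491, 0.871, -0.0]
wrist_force: [-0.2, -0.4, -3.8]
finger_gap: 15.1
grasp_force: 45.0
```

```bash
python3 -c "
from h import *
st()"
```

```text
t 10.65 pos [518.7 311.8 214.7] toolY ang 31.13 zax [-0. -0. -1.] F [-0.2 -0.4 -3.8] M [-0.36  0.09  0.13] gap 15.1 gf 45.0 q [-0.75  0.57  0.18  1.74 -0.13  0.84  0.04]
```

Emit:
step_arm(steps=[[0, 0, 0, 0, 0, -6, 0], [0, 0, 0, 0, 0, -12, 0], [0, 0, 0, 0, 0, -18, 0], [0, 0, 0, 0, 0, -24, 0], [0, 0, 0, 0, 0, -29, 0]])

```text
t: 11.15
tool_pos: [518.7, 311.9, 214.7]
orientation: [0.0, 0.694, 0.72, -0.0]
wrist_force: [-0.1, -1.0, -2.2]
finger_gap: 15.1
grasp_force: 45.0
```

```bash
python3 -c "
from h import *
st()"
```

```text
t 11.15 pos [518.7 311.9 214.7] toolY ang 2.15 zax [-0. -0. -1.] F [-0.1 -1.  -2.2] M [-0.42  0.06  0.08] gap 15.1 gf 45.0 q [-0.84  0.58  0.31  1.75 -0.22  0.85 -0.39]
```

Emit:
step_arm(steps=[[0, 0, 0, 0, 0, -2, 0], [0, 0, 0, 0, 0, -4, 0], [0, 0, 0, 0, 0, -6, 0], [0, 0, 0, 0, 0, -8, 0], [0, 0, 0, 0, 0, -8, 0]])

```text
t: 11.65
tool_pos: [518.8, 312.0, 214.7]
orientation: [0.0, 0.741, 0.671, -0.0]
wrist_force: [0.8, -0.2, -3.0]
finger_gap: 15.1
grasp_force: 45.0
```

```bash
python3 -c "
from h import *
st()"
```

```text
t 11.65 pos [518.8 312.  214.7] toolY ang -5.7 zax [ 0. -0. -1.] F [ 0.8 -0.2 -3. ] M [-0.41  0.07  0.12] gap 15.1 gf 45.0 q [-0.86  0.59  0.34  1.75 -0.25  0.85 -0.51]
```

Emit:
step_arm(steps=[[0, 0, 0, 0, 0, -2, 0], [0, 0, 0, 0, 0, -3, 0], [0, 0, 0, 0, 0, -3, 0]])

```text
t: 11.95
tool_pos: [518.8, 312.1, 214.7]
orientation: [0.0, 0.759, 0.652, -0.0]
wrist_force: [-0.6, -0.9, -2.5]
finger_gap: 15.8
grasp_force: 45.0
```

```bash
python3 -c "
from h import *
st()"
```

```text
t 11.95 pos [518.8 312.1 214.7] toolY ang -8.67 zax [ 0. -0. -1.] F [-0.6 -0.9 -2.5] M [-0.41  0.07  0.07] gap 15.8 gf 45.0 q [-0.87  0.59  0.36  1.75 -0.26  0.85 -0.55]
```

Still only friction torque; continue gently toward the stop.

Emit:
step_arm(steps=[[0, 0, 0, 0, 0, -1, 0], [0, 0, 0, 0, 0, -2, 0], [0, 0, 0, 0, 0, -3, 0], [0, 0, 0, 0, 0, -3, 0]])

```text
t: 12.35
tool_pos: [518.8, 312.0, 214.7]
orientation: [0.0, 0.775, 0.631, -0.0]
wrist_force: [-0.4, -0.7, -2.7]
finger_gap: 15.4
grasp_force: 45.0
```

```bash
python3 -c "
from h import *
st()"
```

```text
t 12.35 pos [518.8 312.  214.7] toolY ang -11.69 zax [ 0. -0. -1.] F [-0.4 -0.7 -2.7] M [-0.45  0.06  0.06] gap 15.4 gf 45.0 q [-0.88  0.59  0.37  1.75 -0.27  0.85 -0.59]
```

Emit:
step_arm(steps=[[0, 0, 0, 0, 0, -1, 0], [0, 0, 0, 0, 0, -2, 0], [0, 0, 0, 0, 0, -2, 0]])

```text
t: 12.65
tool_pos: [518.8, 312.1, 214.7]
orientation: [0.0, 0.786, 0.618, 0.0]
wrist_force: [-0.4, -1.4, -2.6]
finger_gap: 15.3
grasp_force: 45.1
```

```bash
python3 - <<'E'
from h import *
st()
im=eyes.read_camera("wrist");cv2.imwrite("pics/w5.png",im)
E
```

```text
t 12.65 pos [518.8 312.1 214.7] toolY ang -13.67 zax [ 0. -0. -1.] F [-0.4 -1.4 -2.6] M [-0.51  0.05  0.22] gap 15.3 gf 45.1 q [-0.89  0.59  0.38  1.75 -0.28  0.85 -0.62]
```

View pics/w5.png

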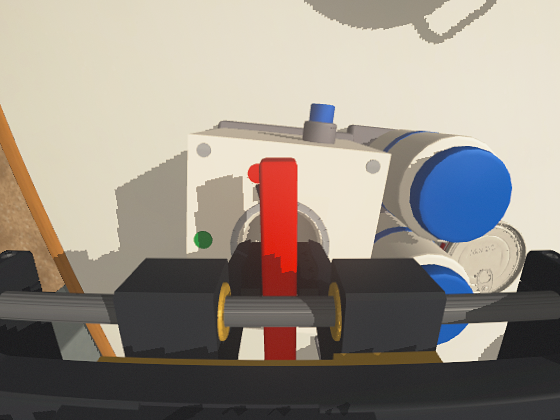

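The pointer at (261,190) has almost reached the red dot at (254,173), and the torque has started to rise. I'll push a little further to confirm the stop.

Emit:
step_arm(steps=[[0, 0, 0, 0, 0, -1.5, 0], [0, 0, 0, 0, 0, -3, 0], [0, 0, 0, 0, 0, -3, 0]])

```text
t: 13.0
tool_pos: [518.8, 312.1, 214.7]
orientation: [0.0, 0.802, 0.597, -0.0]
wrist_force: [-0.5, -1.4, -4.3]
finger_gap: 15.2
grasp_force: 45.2
```

```bash
python3 -c "
from h import *
st()"
```

```text
t 13.0 pos [518.8 312.1 214.7] toolY ang -16.69 zax [ 0. -0. -1.] F [-0.5 -1.4 -4.3] M [-0.43  0.04  0.37] gap 15.2 gf 45.2 q [-0.9   0.59  0.39  1.75 -0.29  0.86 -0.67]
```

Stop confirmed: the torque is about 0.37 N m. I'll back off within the play and lift.

Emit:
step_arm(steps=[[0, 0, 0, 0, 0, 5, 0], [0, 0, 0, 0, 0, 10, 0], [0, 0, 0, 0, 0, 12, 0], [0, 0, 0, 0, 0, 12, 0]])

```text
t: 13.4
tool_pos: [518.7, 312.1, 214.8]
orientation: [-0.0, 0.736, 0.678, 0.0]
wrist_force: [-0.1, -0.8, -2.7]
finger_gap: 15.0
grasp_force: 45.0
```

```bash
python3 -c "
from h import *
st()"
```

```text
t 13.4 pos [518.7 312.1 214.8] toolY ang -4.7 zax [-0.  0. -1.] F [-0.1 -0.8 -2.7] M [-0.28  0.19  0.01] gap 15.0 gf 45.0 q [-0.86  0.59  0.34  1.75 -0.25  0.85 -0.49]
```

Emit:
step_arm(steps=[[0, 0, 1, 0, 0, 0, 0], [0, 0, 2, 0, 0, 0, 0], [0, 0, 3.5, 0, 0, 0, 0], [0, 0, 5.5, 0, 0, 0, 0], [0, 0, 8, 0, 0, 0, 0]])

```text
t: 13.9
tool_pos: [518.6, 312.2, 296.3]
orientation: [-0.0, 0.735, 0.678, 0.0]
wrist_force: [0.2, 0.9, -1.6]
finger_gap: 15.1
grasp_force: 45.0
```

Emit:
step_arm(steps=[[0, 0, 3, 0, 0, 0, 0], [0, 0, 5.5, 0, 0, 0, 0], [0, 0, 7, 0, 0, 0, 0], [0, -1.5, 7.2, 0, 0, 0, 0], [0, -4.5, 7.2, 0, 0, 0, 0]])

```text
t: 14.4
tool_pos: [518.3, 268.2, 367.4]
orientation: [-0.0, 0.734, 0.679, 0.001]
wrist_force: [0.1, -1.5, -3.3]
finger_gap: 15.1
grasp_force: 45.0
```

Emit:
step_arm(steps=[[0, -2.5, 0, 0, 0, 0, 0], [0, -3, 0, 0, 0, 0, 0], [0, -3, 0, 0, 0, 0, 0], [0, -3, 0, 0, 0, 0, 0]])

```text
t: 14.8
tool_pos: [518.5, 237.9, 366.6]
orientation: [-0.0, 0.735, 0.678, 0.0]
wrist_force: [-0.4, 0.6, -2.5]
finger_gap: 15.3
grasp_force: 45.0
```

```bash
python3 - <<'E'
from h import *
st()
im=eyes.read_camera("wrist");cv2.imwrite("pics/w6.png",im)
x=im.astype(int);b,g,rr=x[...,0],x[...,1],x[...,2]
m=((rr>80)&(g<50)&(b<50)).astype(np.uint8)
n,L,s,c=cv2.connectedComponentsWithStats(m)
for i in range(1,n):
    if s[i,4]>40: print(s[i],c[i],atz("wrist",*c[i],132))
print([(n,loc("wrist",n)) for n in("stem_top","filter_unit")])
st()
E
```

```text
t 14.8 pos [518.5 237.9 366.6] toolY ang -4.6 zax [-0.     0.001 -1.   ] F [-0.4  0.6 -2.5] M [ 0.02  0.09 -0.01] gap 15.3 gf 45.0 q [-0.83  0.35  0.42  1.7  -0.16  1.12 -0.45]
[ 261  197   37   99 2782] [279.58698778 255.75916607] [512.03109984 157.14314304 132.        ]
[ 264  327   32   33 1034] [279.17021277 342.88297872] [501.58847644  32.98833265 132.        ]
[('stem_top', [(0.8, array([519.6, 313.9,  53.6]))]), ('filter_unit', [(0.68, array([ 5.211e+02,  3.153e+02, -5.000e-01]))])]
t 14.95 pos [518.5 238.2 366.5] toolY ang -4.54 zax [-0.  0. -1.] F [ 0.3  0.4 -2.5] M [-0.06  0.1  -0.01] gap 15.3 gf 45.0 q [-0.83  0.35  0.42  1.7  -0.16  1.12 -0.45]
```

View pics/w6.png

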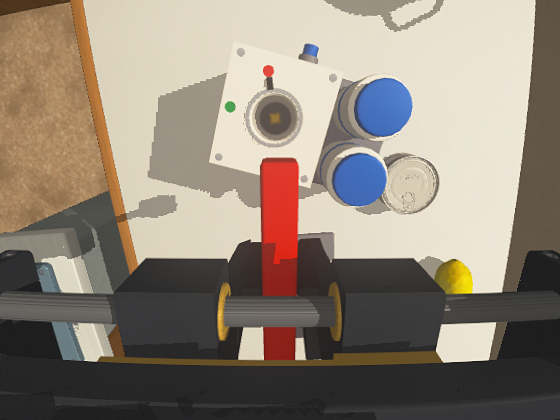

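The pointer at (270,83) lines up with the red dot at (268,71), seen from the mouth centre at (274,118), so the valve is shut. The bar is still square in the grip, so I'm heading back to the fork.

Emit:
step_arm(steps=[[0, -4.5, 0, 0, 0, 3, 0], [0, -9, 0, 0, 0, 6, 0], [0, -13.5, 0, 0, 0, 9, 0], [0, -18, 0, 0, 0, 12, 0], [0, -22, 0, 0, 0, 14.3, 0]])

```text
t: 15.45
tool_pos: [518.7, 15.4, 366.9]
orientation: [0.0, 0.644, 0.765, 0.0]
wrist_force: [-0.4, -0.3, -1.9]
finger_gap: 15.1
grasp_force: 45.0
```

Emit:
step_arm(steps=[[0.2, -4.5, 0, 0, 0, 0, 0], [0.4, -9, 0, 0, 0, 0, 0], [0.6, -13.5, 0, 0, 0, 0, 0], [0.8, -18, 0, 0, 0, 0, 0], [0.9, -22, 0, 0, 0, 0, 0]])

```text
t: 15.95
tool_pos: [528.1, -204.6, 366.8]
orientation: [0.0, 0.645, 0.764, -0.0]
wrist_force: [1.0, 0.2, -2.2]
finger_gap: 14.9
grasp_force: 45.0
```

Emit:
step_arm(steps=[[0, -3, 0, 0, 0, 0, 0], [0, -4.3, 0, 0, 0, 0, 0], [0, -4.7, 0, 0, 0, 0, 0], [0, -4.7, 0, 0, 0, 0, 0], [0, -4.7, 0, 0, 0, 0, 0]])

```text
t: 16.45
tool_pos: [528.4, -247.8, 366.5]
orientation: [-0.0, 0.644, 0.765, 0.0]
wrist_force: [0.0, 0.6, -2.6]
finger_gap: 15.4
grasp_force: 45.0
```

```bash
python3 - <<'E'
from h import *
st()
im=eyes.read_camera("wrist");cv2.imwrite("pics/w7.png",im)
print([(n,loc("wrist",n)) for n in("fork_seat","key_fork","tkey_bar")])
st()
E
```

```text
t 16.45 pos [ 528.4 -247.8  366.5] toolY ang 9.82 zax [-0.     0.001 -1.   ] F [ 0.   0.6 -2.6] M [-0.1   0.01  0.04] gap 15.4 gf 45.0 q [-0.07  0.4   0.57  1.67 -0.24  1.14  0.74]
[('fork_seat', []), ('key_fork', []), ('tkey_bar', [(0.91, array([ 525.2, -247.6,  322.2]))])]
t 16.65 pos [ 528.1 -248.8  366.7] toolY ang 9.76 zax [ 0.     0.001 -1.   ] F [-0.6  0.5 -3.3] M [-0.08 -0.01  0.02] gap 15.1 gf 45.0 q [-0.07  0.4   0.58  1.67 -0.24  1.14  0.74]
```

Emit:
step_arm(steps=[[0, 0, -3.5, 0, 0, 0, 0], [0, 0, -7, 0, 0, 0, 0], [0, 0, -10.5, 0, 0, 0, 0], [0, 0, -13, 0, 0, 0, 0], [0, 0, -14.5, 0, 0, 0, 0]])

```text
t: 17.15
tool_pos: [527.2, -248.9, 219.7]
orientation: [-0.001, 0.645, 0.764, -0.0]
wrist_force: [0.1, 0.1, -1.7]
finger_gap: 15.3
grasp_force: 45.0
```

Emit:
step_arm(steps=[[0, 0, -0.5, 0, 0, 0, 0], [0, 0, -0.9, 0, 0, 0, 0], [0, 0, -1.1, 0, 0, 0, 0], [0, 0, -1.1, 0, 0, 0, 0]])

```text
t: 17.55
tool_pos: [528.3, -250.1, 211.5]
orientation: [0.001, 0.645, 0.764, 0.0]
wrist_force: [-0.4, -0.2, -3.1]
finger_gap: 15.2
grasp_force: 45.0
```

```bash
python3 -c "
from h import *
st()"
```

```text
t 17.55 pos [ 528.3 -250.1  211.5] toolY ang 9.66 zax [ 0.001 -0.    -1.   ] F [-0.4 -0.2 -3.1] M [-0.05  0.03 -0.01] gap 15.2 gf 45.0 q [ 0.01  0.58  0.49  1.81 -0.36  0.83  0.84]
```

Not resting yet; I'll lower 3 mm more, then release.

Emit:
step_arm(steps=[[0, 0.1, -0.1, 0, 0, 0, 0], [0, 0.1, -0.2, 0, 0, 0, 0], [0, 0.1, -0.3, 0, 0, 0, 0], [0, 0.1, -0.3, 0, 0, 0, 0]])

```text
t: 17.95
tool_pos: [527.9, -248.9, 208.1]
orientation: [0.0, 0.645, 0.764, 0.0]
wrist_force: [-1.8, 0.9, 1.8]
finger_gap: 15.0
grasp_force: 45.0
```

Emit:
step_arm(steps=[[0, 0, 0, 0, 0, 0, 0.3], [0, 0, 0, 0, 0, 0, 0.5], [0, 0, 0, 0, 0, 0, 0.6], [0, 0, 0, 0, 0, 0, 0.6]])

```text
t: 18.35
tool_pos: [527.9, -249.0, 207.8]
orientation: [0.0, 0.645, 0.764, -0.0]
wrist_force: [-0.9, -0.4, 0.5]
finger_gap: 45.2
grasp_force: 0.0
```

Emit:
step_arm(steps=[[0, 0, 0, 0, 0, 0, 0.6], [0, 0, 2, 0, 0, 0, 0.6], [0, 0, 5, 0, 0, 0, 0.6], [0, 0, 9, 0, 0, 0, 0.6], [0, 0, 12.4, 0, 0, 0, 0.6]])

```text
t: 18.85
tool_pos: [527.7, -249.1, 333.4]
orientation: [0.0, 0.645, 0.764, -0.0]
wrist_force: [0.5, -0.7, -0.3]
finger_gap: 52.8
grasp_force: 0.0
```

```bash
python3 - <<'E'
from h import *
st()
eyes.read_camera("wrist");eyes.read_camera("wrist")
im=eyes.read_camera("wrist")
print([(n,loc("wrist",n)) for n in("fork_seat","key_fork","tkey","tkey_bar")])
im=eyes.read_camera("wrist");cv2.imwrite("pics/w8.png",im)
x=im.astype(int);b,g,rr=x[...,0],x[...,1],x[...,2]
m=((rr>110)&(g<60)&(b<60))
n,L,s,c=cv2.connectedComponentsWithStats(m.astype(np.uint8)); i=1+np.argmax(s[1:,4]);print(s[i],c[i])
v,u=np.nonzero(L==i);P=np.array([atz("wrist",a,c_,171)[:2] for a,c_ in zip(u,v)]).astype(np.float32);print(cv2.minAreaRect(P))
st()
E
```

```text
t 18.85 pos [ 527.7 -249.1  333.4] toolY ang 9.64 zax [ 0. -0. -1.] F [ 0.5 -0.7 -0.3] M [ 0.01  0.01 -0.07] gap 52.8 gf 0.0 q [-0.06  0.43  0.57  1.71 -0.26  1.07  0.76]
[('fork_seat', [(0.95, array([ 524. , -240.6,  152.5]))]), ('key_fork', [(0.56, array([ 524.7, -242.1,   -4.4]))]), ('tkey', [(0.72, array([ 521.3, -246.8,   14.4]))]), ('tkey_bar', [(0.9, array([ 523.1, -244.4,  156.3]))])]
[ 271  141   20  124 2196] [280.25819672 200.73041894]
((527.5989379882812, -247.25669860839844), (15.73129940032959, 107.82557678222656), 9.649280548095703)
t 19.25 pos [ 527.2 -248.6  330.4] toolY ang 9.66 zax [-0.002  0.001 -1.   ] F [-0.4 -0.1  0.5] M [-0.05  0.07 -0.01] gap 52.5 gf 0.0 q [-0.06  0.44  0.57  1.72 -0.26  1.07  0.76]
```

View pics/w8.png

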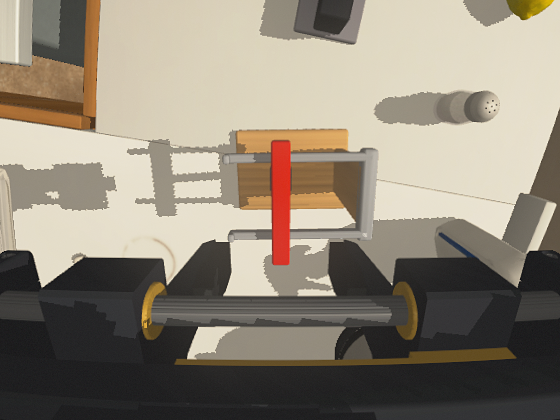

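The key hangs squarely across both prongs again, bar at (280,203) and yaw 9.65°, as at the start. Next is the leaf.

Emit:
step_arm(steps=[[0.4, 4.5, 0, 0, 0, -2, 0.85], [0.8, 9, 0, 0, 0, -4, 0.85], [1.2, 13.5, 0, 0, 0, -6, 0.85], [1.6, 18, 0, 0, 0, -8, 0.85], [2, 22.5, 0, 0, 0, -9.7, 0.85]])

```text
t: 19.75
tool_pos: [547.3, -22.1, 330.9]
orientation: [-0.0, 0.708, 0.706, -0.001]
wrist_force: [-1.0, -0.7, 0.1]
finger_gap: 75.1
grasp_force: 0.0
```

Emit:
step_arm(steps=[[0.4, 4, -2, 0, 0, 0, 0.85], [0.8, 8, -4, 0, 0, 0, 0.85], [0.8, 12, -6, 0, 0, 0, 0.85], [0.8, 12, -7, 0, 0, 0, 0.85], [0.8, 12, -7, 0, 0, 0, 0.85]])

```text
t: 20.25
tool_pos: [554.4, 96.7, 259.4]
orientation: [-0.001, 0.707, 0.708, -0.002]
wrist_force: [0.2, -0.2, 0.5]
finger_gap: 75.1
grasp_force: 0.0
```

```bash
python3 - <<'E'
from h import *
eyes.read_camera("wrist");eyes.read_camera("wrist")
st()
im=eyes.read_camera("wrist");cv2.imwrite("pics/w9.png",im)
print([(n,loc("wrist",n)) for n in("status_stand","leaf_hinge","leaf_grip")])
x=im.astype(int);b,g,rr=x[...,0],x[...,1],x[...,2]
m=((g>rr+50)&(g>b+30))
n,L,s,c=cv2.connectedComponentsWithStats(m.astype(np.uint8)); i=1+np.argmax(s[1:,4]);print(s[i],c[i])
v,u=np.nonzero(L==i);P=np.array([atz("wrist",a,c_,82)[:2] for a,c_ in zip(u,v)]).astype(np.float32);print(cv2.minAreaRect(P))
st()
E
```

```text
t 20.35 pos [555.8  94.4 261.6] toolY ang -0.16 zax [-0.    -0.001 -1.   ] F [-0.5 -1.   0.6] M [-0.11  0.09  0.05] gap 75.0 gf 0.0 q [-0.62  0.47  0.49  1.83 -0.28  0.9  -0.01]
[('status_stand', [(0.91, array([554.4,  33.7,  -1.9]))]), ('leaf_hinge', [(0.94, array([556.7,  29.1,  76.9]))]), ('leaf_grip', [])]
[ 252  176   58   73 3554] [279.49831176 211.45019696]Traceback (most recent call last):
  File "<stdin>", line 9, in <module>
  File "h.py", line 16, in atz
    o,d=ray(c,u,v); return (o+d*(z-o[2])/d[2])
        ~~~^^^^^^^
  File "h.py", line 11, in ray
    k=eyes.calibration(c); M=np.array(k["cam_to_world"])
ValueError: time passes only in moves, steps and waits
```

View pics/w9.png

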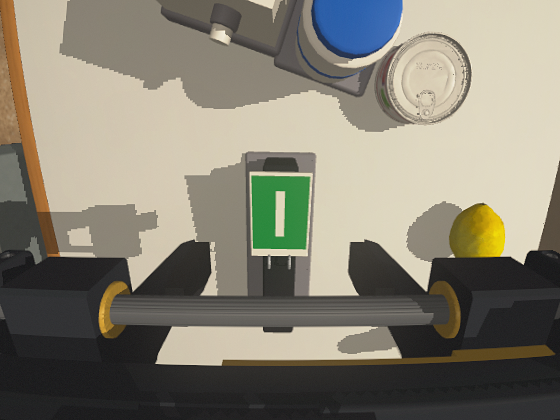

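The green leaf shows with its far edge at row 171 (columns 249–313), its near edge at row 255, and the rings at (268,262) and (289,262). It is square to the fingers.

```bash
python3 - <<'E'
from h import *
st()
for th in (0,.1,.15,.2,.25):
  f=[atz("wrist",u,171,72+92*np.sin(th)+2.5)[:2] for u in(249.5,313.5)]
  n=[atz("wrist",u,255,72+6*np.sin(th)+2.5)[:2] for u in(248,313.5)]
  print(th,np.round(f+n,1).tolist(),"w",(f[1]-f[0]).round(1),(n[1]-n[0]).round(1),"len",f[0][1]-n[0][1], 86*np.cos(th))
E
```

```text
t 20.55 pos [556.2  94.8 262.5] toolY ang -0.17 zax [ 0.001  0.    -1.   ] F [0.1 0.4 0.3] M [-0.03  0.1   0.04] gap 75.1 gf 0.0 q [-0.62  0.47  0.49  1.83 -0.28  0.9  -0.01]
0 [[529.3, 120.9], [587.6, 120.7], [525.1, 37.0], [590.1, 36.7]] w [58.3 -0.2] [64.9 -0.3] len 83.8998299530137 86.0
0.1 [[530.2, 122.4], [586.5, 122.2], [525.2, 37.2], [590.0, 37.0]] w [56.3 -0.2] [64.8 -0.3] len 85.19356579484221 85.57035821391023
0.15 [[530.6, 123.2], [586.0, 123.0], [525.2, 37.4], [590.0, 37.1]] w [55.4 -0.2] [64.7 -0.3] len 85.83639062188223 85.03431270249963
0.2 [[531.1, 124.0], [585.5, 123.8], [525.3, 37.5], [589.9, 37.3]] w [54.4 -0.2] [64.6 -0.3] len 86.4743750557914 84.28572569434678
0.25 [[531.5, 124.8], [584.9, 124.6], [525.3, 37.7], [589.9, 37.4]] w [53.4 -0.2] [64.6 -0.3] len 87.10592446774078 83.32646826711544
```

Emit:
step_arm(steps=[[0, 0.6, -4, 0, 0, 0, 0.85], [0, 0.6, -8, 0, 0, 0, 0.85], [0, 0.6, -11, 0, 0, 0, 0.85], [0, 0.6, -13, 0, 0, 0, 0.85], [0, 0.6, -13.7, 0, 0, 0, 0.85]])

```text
t: 21.05
tool_pos: [555.0, 101.3, 123.2]
orientation: [-0.001, 0.708, 0.707, -0.001]
wrist_force: [-0.7, 0.5, -0.0]
finger_gap: 74.6
grasp_force: 0.0
```

Emit:
step_arm(steps=[[0, 0, 0, 0, 0, 0, 0.85], [0, 0, 0, 0, 0, 0, 0.55], [0, 0, 0, 0, 0, 0, 0.55], [0, 0, 0, 0, 0, 0, 0.55], [0, 0, 0, 0, 0, 0, 0.55]], grip_force=8)

```text
t: 21.55
tool_pos: [556.4, 102.3, 125.5]
orientation: [0.0, 0.707, 0.707, 0.001]
wrist_force: [1.1, 0.0, -0.5]
finger_gap: 55.9
grasp_force: 8.0
```

```bash
python3 - <<'E'
from h import *
st()
E
```

```text
t 21.55 pos [556.4 102.3 125.5] toolY ang -0.04 zax [ 0.002  0.    -1.   ] F [ 1.1  0.  -0.5] M [-0.01 -0.06 -0.04] gap 55.9 gf 8.0 q [-0.54  0.68  0.38  1.89 -0.4   0.64  0.08]
```

Emit:
step_arm(steps=[[0, -0.07, 0.58, 0, 0, 0, 0.5], [0, -0.27, 1.27, 0, 0, 0, 0.5], [0, -0.52, 1.95, 0, 0, 0, 0.5], [0, -0.83, 2.58, 0, 0, 0, 0.5], [0, -0.83, 2.58, 0, 0, 0, 0.5]])

```text
t: 22.05
tool_pos: [556.2, 93.9, 151.7]
orientation: [0.0, 0.707, 0.707, 0.001]
wrist_force: [2.1, 2.7, 0.1]
finger_gap: 55.4
grasp_force: 8.0
```

```bash
python3 - <<'E'
from h import *
st()
im=eyes.read_camera("wrist");cv2.imwrite("pics/w10.png",im)
print([(n,loc("wrist",n)) for n in("leaf_hinge","leaf_grip")])
E
```

```text
t 22.05 pos [556.2  93.9 151.7] toolY ang -0.05 zax [ 0.001  0.001 -1.   ] F [2.1 2.7 0.1] M [ 0.6  -0.27  0.09] gap 55.4 gf 8.0 q [-0.55  0.63  0.4   1.89 -0.38  0.69  0.08]
[('leaf_hinge', [(0.78, array([557. ,  28.2,  74.7]))]), ('leaf_grip', [(0.65, array([558.8,  92.3, 103.1])), (0.21, array([700.7, 206.8,  -1.2]))])]
```

Emit:
step_arm(steps=[[0, -0.58, 0.9, 0, 0, 0, 0.5], [0, -1.29, 1.71, 0, 0, 0, 0.5], [0, -2.11, 2.39, 0, 0, 0, 0.5], [0, -3.03, 2.95, 0, 0, 0, 0.5], [0, -4.02, 3.36, 0, 0, 0, 0.5]], grip_force=6)

```text
t: 22.7
tool_pos: [555.4, 52.1, 184.3]
orientation: [0.0, 0.708, 0.707, -0.0]
wrist_force: [3.0, 0.1, -3.9]
finger_gap: 55.7
grasp_force: 6.0
```

```bash
python3 - <<'E'
from h import *
st()
im=eyes.read_camera("wrist");cv2.imwrite("pics/w11.png",im)
eyes.read_camera("top")
print([(n,loc("wrist",n)) for n in("leaf_hinge","leaf_grip")],loc("top","leaf_grip"))
E
```

```text
t 22.7 pos [555.4  52.1 184.3] toolY ang -0.08 zax [-0.001 -0.001 -1.   ] F [ 3.   0.1 -3.9] M [ 0.12 -0.46  0.03] gap 55.7 gf 6.0 q [-0.5   0.58  0.43  1.89 -0.34  0.75  0.13]
[('leaf_hinge', [(0.81, array([555.5,  27.7,  77. ]))]), ('leaf_grip', [(0.58, array([557.7,  49.1, 140.4]))])] []
```

Emit:
step_arm(steps=[[0, -1.06, 0.16, 0, 0, 0, 0.5], [0, -2.26, 0.26, 0, 0, 0, 0.5], [0, -3.31, 0.18, 0, 0, 0, 0.5], [0, -4.33, -0.05, 0, 0, 0, 0.5], [0, -5.33, -0.44, 0, 0, 0, 0.5]])

```text
t: 23.45
tool_pos: [554.7, -0.5, 178.9]
orientation: [-0.001, 0.707, 0.707, -0.001]
wrist_force: [-3.1, 3.7, -4.1]
finger_gap: 55.8
grasp_force: 6.0
```

```bash
python3 - <<'E'
from h import *
st()
im=eyes.read_camera("wrist");cv2.imwrite("pics/w12.png",im)
print([(n,loc("wrist",n)) for n in("leaf_hinge","leaf_grip")])
E
```

```text
t 23.45 pos [ 5.547e+02 -5.000e-01  1.789e+02] toolY ang -0.06 zax [-0.002  0.    -1.   ] F [-3.1  3.7 -4.1] M [ 0.8   0.46 -0.03] gap 55.8 gf 6.0 q [-0.4   0.58  0.43  1.9  -0.35  0.73  0.23]
[('leaf_hinge', [(0.84, array([558.3,  30.7,  76.6]))]), ('leaf_grip', [(0.78, array([554.5,  -5.5, 129.8]))])]
```

Emit:
step_arm(steps=[[0, -1.08, -0.65, 0, 0, 0, 0.5], [0, -2.13, -1.59, 0, 0, 0, 0.5], [0, -2.97, -2.72, 0, 0, 0, 0.5], [0, -3.57, -3.99, 0, 0, 0, 0.5], [0, -3.85, -5.01, 0, 0, 0, 0.5]])

```text
t: 24.1
tool_pos: [554.3, -37.0, 128.6]
orientation: [-0.002, 0.707, 0.707, -0.001]
wrist_force: [-5.0, 6.0, 1.1]
finger_gap: 56.1
grasp_force: 6.0
```

Emit:
step_arm(steps=[[0, -0.1, -0.7, 0, 0, 0, 0.5], [0, -0.13, -1.3, 0, 0, 0, 0.5], [0, -0.13, -1.4, 0, 0, 0, 0.5], [0, -0.13, -1.4, 0, 0, 0, 0.5]])

```text
t: 24.5
tool_pos: [554.2, -39.8, 115.3]
orientation: [-0.001, 0.707, 0.707, -0.001]
wrist_force: [-6.3, 0.6, 2.6]
finger_gap: 55.3
grasp_force: 5.8
```

```bash
python3 - <<'E'
from h import *
st()
im=eyes.read_camera("wrist");cv2.imwrite("pics/w13.png",im)
print([(n,loc("wrist",n)) for n in("leaf_hinge","leaf_grip")])
E
```

```text
t 24.5 pos [554.2 -39.8 115.3] toolY ang -0.04 zax [-0.004  0.    -1.   ] F [-6.3  0.6  2.6] M [ 0.06  1.41 -0.03] gap 55.3 gf 5.8 q [-0.29  0.69  0.37  1.91 -0.4   0.62  0.34]
[('leaf_hinge', [(0.89, array([555.8,  28.2,  74.1]))]), ('leaf_grip', [(0.71, array([554.3, -37.9,  71.3]))])]
```

Emit:
step_arm(steps=[[0, 0, 0, 0, 0, 0, 0.85], [0, 0, 0, 0, 0, 0, 0.85], [0, 0, 0, 0, 0, 0, 0.85], [0, 0, 0, 0, 0, 0, 0.85]])

```text
t: 25.05
tool_pos: [556.5, -39.6, 115.9]
orientation: [0.001, 0.707, 0.707, 0.0]
wrist_force: [1.0, 0.3, -0.2]
finger_gap: 75.3
grasp_force: 0.0
```

Emit:
step_arm(steps=[[0, 0, 2, 0, 0, 0, 0.85], [0, 0, 5, 0, 0, 0, 0.85], [0, 0, 9, 0, 0, 0, 0.85], [0, 0, 13, 0, 0, 0, 0.85], [0, 0, 14.5, 0, 0, 0, 0.85]])

```text
t: 25.55
tool_pos: [557.6, -40.0, 264.6]
orientation: [0.002, 0.707, 0.707, 0.002]
wrist_force: [0.5, 0.1, 0.3]
finger_gap: 74.8
grasp_force: 0.0
```

```bash
python3 - <<'E'
from h import *
st()
eyes.read_camera("wrist");eyes.read_camera("wrist")
im=eyes.read_camera("wrist");cv2.imwrite("pics/w14.png",im)
print([(n,loc("wrist",n)) for n in("leaf_hinge","leaf_grip")])
st()
x=im.astype(int);b,g,rr=x[...,0],x[...,1],x[...,2]
m=((rr>100)&(g<90)&(b<90)&(rr>g+50));n,L,s,c=cv2.connectedComponentsWithStats(m.astype(np.uint8)); i=1+np.argmax(s[1:,4]);print(s[i])
E
```

```text
t 25.55 pos [557.6 -40.  264.6] toolY ang -0.06 zax [ 0.006  0.    -1.   ] F [0.5 0.1 0.3] M [ 0.    0.05 -0.01] gap 74.8 gf 0.0 q [-0.39  0.46  0.5   1.85 -0.27  0.9   0.24]
[('leaf_hinge', [(0.58, array([555.7,  29. ,  72.3]))]), ('leaf_grip', [])]
t 25.8 pos [555.2 -39.3 259.5] toolY ang -0.03 zax [-0.002 -0.    -1.   ] F [ 0.6 -1.1 -0.3] M [-0.05  0.14 -0.02] gap 75.0 gf 0.0 q [-0.39  0.47  0.49  1.85 -0.28  0.89  0.24]
[ 246  140   58   79 3943]
```

View pics/w14.png

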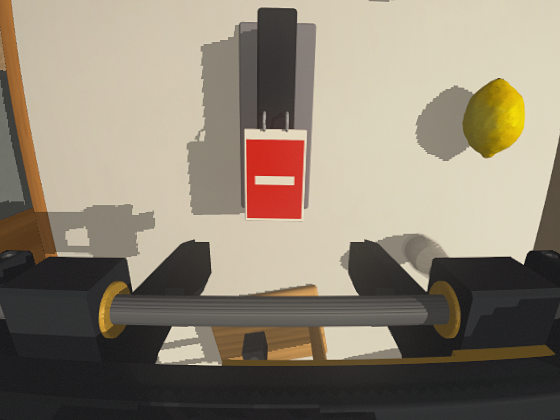

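The leaf lies red face up at (275,180), with the lemon and salt shaker undisturbed. I'll press gently with closed fingers to make sure it is at the stop.

Emit:
step_arm(steps=[[0, -0.5, -3.5, 0, 0, 0, 0], [0, -0.5, -7, 0, 0, 0, 0], [0, -0.5, -9, 0, 0, 0, 0], [0, -0.5, -10.5, 0, 0, 0, 0], [0, -0.5, -11.2, 0, 0, 0, 0]], grip_force=10)

```text
t: 26.3
tool_pos: [554.6, -44.6, 146.4]
orientation: [-0.001, 0.707, 0.707, -0.001]
wrist_force: [0.3, -0.1, 1.0]
finger_gap: 37.0
grasp_force: 0.0
```

Emit:
step_arm(steps=[[0, 0, -0.2, 0, 0, 0, 0], [0, 0, -0.5, 0, 0, 0, 0], [0, 0, -0.7, 0, 0, 0, 0], [0, 0, -0.9, 0, 0, 0, 0], [0, 0, -0.9, 0, 0, 0, 0]])

```text
t: 26.8
tool_pos: [555.9, -44.5, 139.8]
orientation: [0.0, 0.707, 0.707, 0.0]
wrist_force: [0.1, -0.2, 0.3]
finger_gap: 0.4
grasp_force: 0.0
```

```bash
python3 -c "
from h import *
st()"
```

```text
t 26.8 pos [555.9 -44.5 139.8] toolY ang -0.03 zax [ 0.001  0.    -1.   ] F [ 0.1 -0.2  0.3] M [-0.02  0.07 -0.01] gap 0.4 gf 0.0 q [-0.3   0.65  0.4   1.91 -0.39  0.66  0.34]
```

Emit:
step_arm(steps=[[0, 0, -0.1, 0, 0, 0, 0], [0, 0, -0.2, 0, 0, 0, 0], [0, 0, -0.2, 0, 0, 0, 0]])

```text
t: 27.1
tool_pos: [556.1, -44.6, 138.7]
orientation: [0.0, 0.707, 0.707, 0.0]
wrist_force: [-2.5, 0.1, 10.2]
finger_gap: 0.3
grasp_force: 5.1
```

Emit:
step_arm(steps=[[0, 0, 3, 0, 0, 0, 0], [0, 0, 7, 0, 0, 0, 0], [0, 0, 11, 0, 0, 0, 0], [0, 0, 15, 0, 0, 0, 0], [0, 0, 15, 0, 0, 0, 0]])

```text
t: 27.6
tool_pos: [558.4, -45.2, 292.9]
orientation: [0.003, 0.708, 0.707, 0.004]
wrist_force: [0.4, -0.8, -0.7]
finger_gap: 0.7
grasp_force: 0.0
```

```bash
python3 - <<'E'
from h import *
st()
eyes.read_camera("wrist");eyes.read_camera("wrist");eyes.read_camera("wrist");eyes.read_camera("top")
print(loc("wrist","leaf_hinge"),loc("wrist","leaf_grip"))
for n in ("tkey","tkey_bar","lemon","salt_shaker","tuna_tin","leaf_grip"): print(n,loc("top",n))
st()
E
```

```text
t 27.6 pos [558.4 -45.2 292.9] toolY ang -0.07 zax [ 0.009  0.001 -1.   ] F [ 0.4 -0.8 -0.7] M [-0.07  0.04  0.06] gap 0.7 gf 0.0 q [-0.4   0.43  0.52  1.82 -0.26  0.95  0.23]
[(0.89, array([554.9,  29.8,  74.1]))] [(0.69, array([554.1, -38.9,  69.8]))]
tkey [(0.81, array([ 530.9, -247.7,   19.1]))]
tkey_bar [(0.54, array([ 524.6, -249.1,  157.1])), (0.34, array([701.3, 207.6,  -2. ]))]
lemon [(0.67, array([ 7.841e+02,  3.420e+01, -2.000e-01])), (0.55, array([ 528.6, -245.8,   23.5]))]
salt_shaker []
tuna_tin [(0.95, array([699.8, 204.3,  -2.2])), (0.72, array([515.2, 310.8,   1.3]))]
leaf_grip [(0.93, array([550.1, -43.8,  75. ]))]
t 28.2 pos [555.7 -44.6 287.3] toolY ang -0.05 zax [-0.001 -0.    -1.   ] F [ 0.1  0.4 -0.6] M [-0.04  0.07  0.  ] gap 0.4 gf 0.0 q [-0.4   0.43  0.52  1.83 -0.26  0.95  0.23]
```

```bash
python3 -c "
from h import *
print(workorder.sign_off())"
```

```text
the job is handed in; nothing more can be done
None
```

The job is handed in at about 28 s of the 72 s allowed: the valve is shut at its stop on the red mark, the key is back on its fork, and the leaf lies flat red face up. The lemon and tin measured where they started and the shaker looked untouched in the last wrist picture. I viewed 11 pictures, one over the limit of 10.

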